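Hand-run then wrench-tighten a sensor's captive nut

ROBOT

A 6-joint arm with a two-finger parallel gripper is mounted at the origin on the work surface. World frame = base frame: x ahead of the robot, y to its left, z up, the work surface at z = 0. Lengths are in mm, angles in rad, forces in N, time in s.
With the tool pointing down it reaches from about 275 to 850 mm from the base axis. Payload 19 kg.
Tool frame: the origin (TCP) lies midway between the tips of the shut fingers; the grasp point (between the pads) lies 19 mm behind it; z points along the fingers, y is the line along which they close (so a half turn about z gives the same grasp; the last joint's range is limited). The gripper opens to 85 mm and grips with 20 to 120 N. Pads are 22 mm wide; open, the fingers measure 114 mm over their backs; the gripper's body (76 mm by 85 mm) begins 54 mm behind the grasp point. The pads swing forward as they close: fully open they stand 13 mm farther back than shut.
Start: joints at [1.044, 0.15, 1.437, -0, 1.554, -0.134], TCP at [220.098, 531.175, 231.267] pointing down, gripper open.
Joint ranges: [-2.8, 2.8], [-0.68, 2.1], [0.12, 2.68], [-1.39, 4.53], [0.16, 2.79], [-2.81, 2.81]. Speed limits (rad/s): [1.89, 1.89, 2.22, 3.01, 3.01, 3.01].

INTERFACE

Orientations are given as [roll, pitch, yaw] about the fixed x, y, z axes, in that order (R = Rz(yaw) Ry(pitch) Rx(roll)).
In Python, from cell import move_ptp, servo_line, goto_joints, move_gripper, sleep, solve_ik, get_state, capture, camera_info, PlanningError, job_done gives the robot as it stands. Calls block until the motion is done:
- move_ptp(position, orientation): joint-space move of the TCP to a pose.
- servo_line(position, attitude=None, feed=150): straight line of the TCP; attitude=None keeps the orientation; feed is the mean speed in mm/s.
- goto_joints(angles): joint-space move.
- move_gripper(opening): finger opening in mm; the grip force is fixed at half the most; returns when the fingers have stopped.
- sleep(seconds).
- solve_ik(position, orientation): joint angles nearest the present ones, or None.
- get_state(): the state.
- capture(name): name is "side" or "top" or "wrist"; returns (picture, depth): 420x560x3 uint8, red, green, blue; 420x560 float32, mm along the optical axis (not along the pixel's ray), 0 where there is no reading.
- camera_info(name): a dict with "mtx" (3x3 intrinsics, pixels), "R" (3x3) and "t" (3): a world point X has camera coordinates R X + t; the wrist camera has in their place "hand_eye" (4x4, takes a point from camera to tool coordinates, whose origin is the TCP and whose axes are the flange's). Camera axes: x right, y down, z forward; pixel columns grow to the right and rows downward; lengths in mm; the calibration is good to about 2 mm. A picture is of the moment at which its call begins: read the wrist's pose just before it. camera_info takes no time and is no camera call.
A pose or a line that the arm cannot do raises PlanningError and nothing moves.
- job_done(): hands the job in; it is judged then, once.
The state is a dict: "clock": time; "joint_positions": joint angles; "qd": joint speeds; "joint_efforts": joint torques, N m; "tcp_pos": TCP position; "tcp_rot": TCP orientation; "contact_force": force on the tool from outside, world axes, zero at the start; "moment": the same for the moment, N m; "grip_width": finger opening in mm; "finger_force": force on a finger pad.
Only numpy, scipy, OpenCV 4.12 (cv2) and the standard library are available. Lean on these libraries where they do the work, as an engineer would, in place of code of your own. Each camera call takes 0.05 s, during which the arm holds its last target. There are 200 camera calls.

TASK

Close the pressure sensor's joint on the test manifold: with the fingers, gently (grip force never over 20 N), turn the brass nut clockwise until it stops hand-tight with its red line at the yellow mark; only then take the wrench from its blue rest and tighten the nut one flat (60 degrees) further, red line at the green mark, not past it, turning it with the wrench alone. Lay the wrench back across both bars of its rest as it lay before, and leave everything else on the bench alone.

Things in the scene. Friction and masses are not known exactly. Their poses are not given: they have to be found in the camera images.
- manifold: aluminium block, 90 mm wide, top 45 mm above the table, on a dark base plate, fixed. Origin on the table under the nut's axis; the block runs from 45 mm behind it (-x) to 125 mm ahead (+x), where a flat round gauge sits (48 mm across, centre 98 mm from the nut axis, top at 64 mm). A steel sensor stem, 20 mm across, stands up through the nut to 109 mm above the table.
- yellow_mark (a point): yellow painted mark on the block's black disc, 36 mm from the nut's axis: hand-tight
- green_mark (a point): green painted mark on the block's black disc, 36 mm from the nut's axis, 60 degrees clockwise from the yellow one: fully tightened
- nut: captive brass hex nut, 36 mm across flats, 41.6 over corners, on a round flange 56 mm across, 5 mm thick. Origin on its axis under the flange, 45 mm above the table; hex from 50 to 78 mm above the table. +x points to the corner with the red line; flats face +-y and 60 degrees either side. Turns about the vertical, stays at its height. Soft: grip it with at most 20 N.
- nut_top (a point): centre of the nut's top face, 78 mm above the table; axes as the nut's
- spin (a joint): how far the nut has been run down by hand, rad, growing clockwise seen from above; turns easily (0.12 N m) up to 2.2, where it comes to its stop (hand-tight, red line at the yellow mark)
- clamp (a joint): how far the nut has been tightened beyond hand-tight, rad, growing clockwise seen from above; 0 at the start; stiff (0.7 N m); one flat = 60 degrees = 1.047 rad brings the red line to the green mark
- wrench: steel open-ended wrench, 202 mm long, 12 mm thick, lying flat. Origin on its underside at the grip point in the middle of the handle, near the centre of mass; +x towards the open jaw, z up. Handle 14 mm wide, from 72 mm behind the origin to 83 mm ahead of it; head 58 mm wide.
- wrench_grip (a point): middle of the handle's thickness at the grip point, 6 mm above the wrench's origin
- wrench_jaw (a point): centre of the jaw where the nut's axis belongs, 110 mm ahead of the grip point, 6 mm above the underside; the jaw is 38 mm wide, open towards the wrench's +x, its throat 22.5 mm behind this point, its tips 20 mm ahead of it
- rest: blue wrench rest, base 170 x 100 x 8 mm, fixed, with two black rubber bars (90 mm long across it, 18 mm wide, tops 30 mm above the table) at 55 mm either side of its middle along x. Origin under its middle; the wrench lies across both bars along the rest's x, its grip point over the middle, jaw towards +x.
- rest_top (a point): middle of the rest at the height of the bars' tops, 30 mm above the table
- meter: yellow multimeter lying flat, 150 x 80 x 34 mm; bystander, leave alone
- pliers: pliers with green handles lying flat, about 160 x 54 x 14 mm; bystander, leave alone
- screwdriver: screwdriver lying on the table; bystander, leave alone
- tape: white roll of tape lying flat, 80 mm across, 22 mm high; bystander, leave alone
- mug: blue mug, 76 mm across, 85 mm high; bystander, leave alone
- partsbox: open red parts box with brass plugs, 110 x 150 x 45 mm; bystander, leave alone
- bottle: bottle, 60 mm across, 150 mm high; bystander, leave alone
Things that resemble listed ones, but are neither listed nor needed, are in the scene too. Several things have the shape of the wrench; the one meant has the colours described above.

How it is judged:
By the outcome, as a careful person would: the job done as asked, in the order asked, and still so for the second after the job is handed in, with the robot touching nothing.
It also fails if it takes over 72 s, if anything falls off the work surface, if the arm or the gripper's body presses on something with over 40 N, if the wrist force passes 120 N, or if a joint passes its speed limit or range.

## Working session

There is one attempt and no reset: what is moved stays moved. The work goes in short steps, each a Python script; the robot and the scene stay as the last script left them, time stands still between calls to the robot, and variables do not carry over. Pictures are saved under pics/ and viewed, at most 10 in all, crops included, and the job is handed in when it is done.

```bash
ls; mkdir -p pics; python3 - <<'E'
from cell import *
import cv2,numpy as np
for n in("top","side"):
    p,d=capture(n); cv2.imwrite(f"pics/{n}0.png",p[:,:,::-1]); np.save(f"pics/{n}0.npy",d)
    c=camera_info(n); print(n,c["mtx"],c["R"],c["t"])
print(camera_info("wrist")); print(get_state())
E
```

```text
pics
top [[395.67306244   0.         287.72753816]
 [  0.         395.67306244 207.61616278]
 [  0.           0.           1.        ]] [[ 0.01736032 -0.99980319  0.00960233]
 [-0.99085348 -0.01848871 -0.13366959]
 [ 0.13382081 -0.00719396 -0.99097943]] [ -23.76946021  514.08610647 1063.53856834]
side [[537.01421433   0.         277.6982132 ]
 [  0.         537.01421433 206.0891477 ]
 [  0.           0.           1.        ]] [[-0.9845394  -0.17491471  0.00932791]
 [-0.13463105  0.72157936 -0.67911539]
 [ 0.11205645 -0.66987169 -0.73397226]] [ 499.173819    135.06320566 1842.53698458]
{'mtx': array([[353.10369326,   0.        , 287.91362812],
       [  0.        , 353.10369326, 210.39712731],
       [  0.        ,   0.        ,   1.        ]]), 'hand_eye': array([[-1.07240564e-03, -9.45435533e-01, -3.25807462e-01,
         8.34089478e+01],
       [ 9.99999400e-01, -9.40851928e-04, -5.61344256e-04,
        -4.71785857e-01],
       [ 2.24178226e-04, -3.25807869e-01,  9.45435975e-01,
        -1.42565233e+02],
       [ 0.00000000e+00,  0.00000000e+00,  0.00000000e+00,
         1.00000000e+00]])}
{'clock': 0.1, 'joint_positions': array([ 1.04402689e+00,  1.50899040e-01,  1.43791974e+00,  8.98171017e-06,
        1.55379811e+00, -1.33955239e-01]), 'qd': array([-0.00029905, -0.00141569, -0.00152594, -0.00047064, -0.00026634,
       -0.00037828]), 'joint_efforts': array([ 6.22549924e-03, -7.14387560e+01, -5.71798468e+01, -3.08842109e-04,
        7.28137151e-03, -1.49377152e-04]), 'tcp_pos': array([219.99009549, 531.0267996 , 230.78039481]), 'tcp_rot': array([-3.14057880e+00, -1.45690416e-04,  2.74877823e+00]), 'contact_force': array([ 0.21545727, -0.37492326,  0.36864731]), 'moment': array([-0.01614942, -0.00017696,  0.03853223]), 'finger_force': 0.0, 'grip_width': 84.94337480336586}
```

View pics/top0.png

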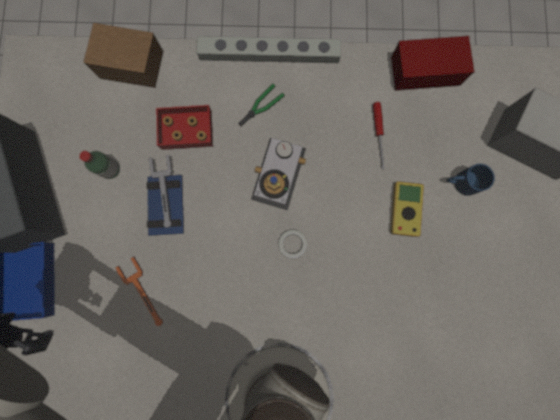

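View pics/side0.png

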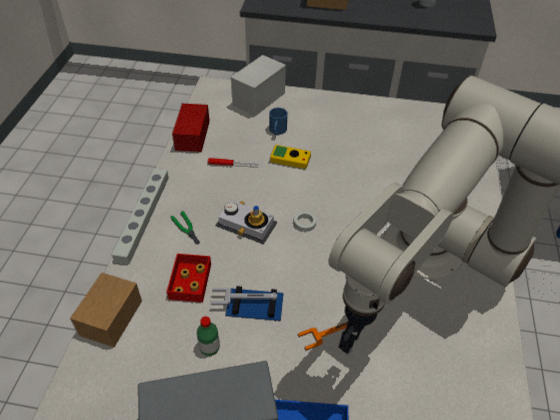

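The top view shows the manifold with its nut near (274,184) and the gauge at (284,150). The wrench lies on the blue rest around (165,205), with its jaw up at (162,165). Next I'll estimate rough positions and take close wrist views.

```bash
cat > h.py <<'E'
from cell import *
import cv2,numpy as np
from scipy.spatial.transform import Rotation as Rn
def cam(n,st=None):
    c=camera_info(n)
    if n=="wrist":
        T=np.eye(4); T[:3,:3]=Rn.from_euler("xyz",st["tcp_rot"]).as_matrix(); T[:3,3]=st["tcp_pos"]
        M=T@c["hand_eye"]; return c["mtx"],M[:3,:3],M[:3,3]
    return c["mtx"],c["R"].T,-c["R"].T@c["t"]
def ray(C,uv,z):
    K,R,o=C; d=R@np.linalg.solve(K,[uv[0],uv[1],1.]); return o+d*(z-o[2])/d[2]
def proj(C,X):
    K,R,o=C; p=K@(R.T@(np.asarray(X,float)-o)); return p[:2]/p[2]
def snap(name):
    st=get_state(); p,d=capture("wrist"); cv2.imwrite(f"pics/{name}.png",p[:,:,::-1]); np.savez(f"pics/{name}.npz",p=p,d=d,pos=st["tcp_pos"],rot=st["tcp_rot"]); return p,d,cam("wrist",st)
def load(name):
    z=np.load(f"pics/{name}.npz"); return z["p"],z["d"],cam("wrist",dict(tcp_pos=z["pos"],tcp_rot=z["rot"]))
E
python3 - <<'E'
from h import *
C=cam("top")
n=ray(C,(274,184),78);g=ray(C,(284,150),64);w=ray(C,(165,205),42);j=ray(C,(162,165),42)
print(n,g,w,j)
pi=np.pi
# yaw such that camera offset (tool +x) known
def look(t,yaw,z,name):
    R=Rn.from_euler("xyz",[pi,0,yaw]).as_matrix(); H=camera_info("wrist")["hand_eye"]
    # camera axis hits ground point: solve tcp so that optical axis passes target
    c=R@H[:3,3]; a=R@H[:3,2]; p=np.array([0,0,z])+c; s=(t[2]-p[2])/a[2]; hit=p+a*s
    pos=[t[0]-hit[0],t[1]-hit[1],z]; print(name,pos,[f"{x:.2f}" for x in solve_ik(pos,[pi,0,yaw])]); move_ptp(pos,[pi,0,yaw])
    snap(name)
yaw0=get_state()["tcp_rot"][2]
look(np.array([w[0]+30,w[1],40]),yaw0,240,"w1")
look(np.array([n[0],n[1],70]),yaw0,230,"n1")
print(get_state()["clock"])
a=[cv2.imread(f"pics/{x}1.png") for x in "wn"]
cv2.imwrite("pics/wn1.png",cv2.resize(np.vstack(a),(560*600//840*2//1 if 0 else 400,600)))
E
```

```text
[571.8732839   23.77808861  78.        ] [670.38315651  -1.25001626  64.        ] [514.39744359 323.23011332  42.        ] [626.79056506 338.1817703   42.        ]
w1 [np.float64(512.6517101366622), np.float64(337.1147623229303), 240] ['0.46', '0.23', '1.33', '0.00', '1.59', '-0.72']
n1 [np.float64(552.8534314012626), np.float64(32.36503311748106), 230] ['-0.08', '0.11', '1.49', '0.00', '1.55', '-1.26']
2.6917
```

View pics/n1.png

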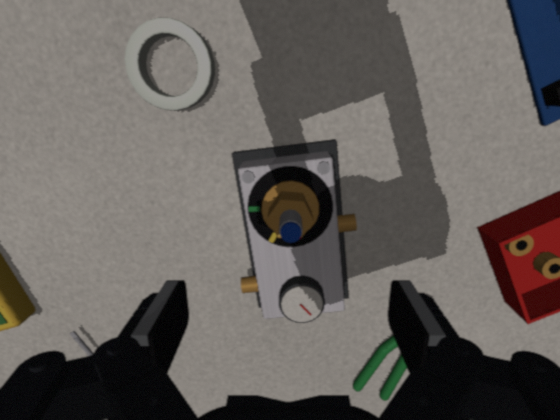

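View pics/w1.png

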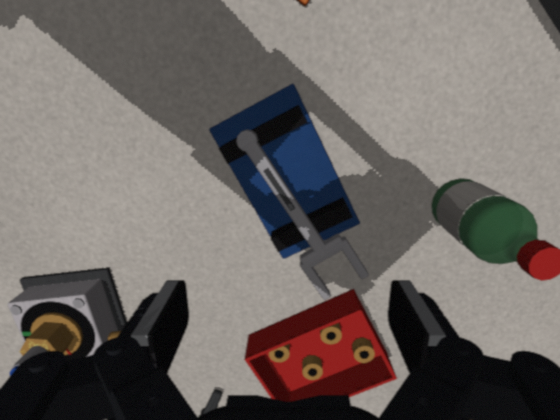

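n1 shows the nut at (291,208), the green mark at (253,209), the yellow mark at (273,237) and the gauge at (302,299). w1 shows the wrench from (247,140) to the jaw at (335,265). Now I'll turn these into positions with depth and colour masks.

```bash
cat >> h.py <<'E'
def cloud(d,C):
    K,R,o=C; v,u=np.mgrid[:d.shape[0],:d.shape[1]]
    P=np.stack([(u-K[0,2])/K[0,0]*d,(v-K[1,2])/K[1,1]*d,d],-1)@R.T+o; P[d<=0]=np.nan; return P
def hsv(p): return cv2.cvtColor(p,cv2.COLOR_RGB2HSV)
E
python3 - <<'E'
from h import *
p,d,C=load("n1");P=cloud(d,C);Z=P[...,2];H=hsv(p)
v,u=np.mgrid[:420,:560]
near=np.hypot(u-291,v-215)<60
def circ(m):
    X=P[m][:,:2].astype(np.float32); (c,r)=cv2.minEnclosingCircle(X); return c,r,X.mean(0),len(X)
print("stem",circ(near&(Z>106)&(Z<113)))
print("nuttop",circ(near&(Z>75)&(Z<81)), "flange",circ(near&(Z>48.5)&(Z<52)))
g=(np.hypot(u-302,v-299)<40)&(Z>61)&(Z<67); print("gauge",circ(g))
print("hist",[ (z,int((near&(abs(Z-z)<1)).sum())) for z in range(42,114,2)])
sat=(H[...,1]>120)&(H[...,2]>40)&near
for n,lo,hi in(("y",22,35),("g",45,85)):
    m=sat&(H[...,0]>=lo)&(H[...,0]<=hi)
    if n=="g": pass
    k,l,s,c=cv2.connectedComponentsWithStats(m.astype(np.uint8))
    for i in range(1,k):
        if s[i,4]>8: print(n,s[i,4],c[i],ray(C,c[i],45.5))
m=near&((H[...,0]<8)|(H[...,0]>172))&(H[...,1]>120)&(H[...,2]>40)
k,l,s,c=cv2.connectedComponentsWithStats(m.astype(np.uint8)); print("red",[(s[i,4],c[i],P[int(c[i][1]),int(c[i][0])]) for i in range(1,k) if s[i,4]>3])
# wrench
q,e,D=load("w1");Q=cloud(e,D);z=Q[...,2];HH=hsv(q)
m=(abs(z-42)<4)&(HH[...,1]<70)&(u>225)&(u<380)&(v>115)&(v<310)
X=Q[m]; np.save("pics/wr.npy",X); print("wr",len(X),np.median(X[:,2]))
h=(abs(Q[...,0]-514)<100)&m
r=cv2.minAreaRect(X[:,:2].astype(np.float32)); print(r)
cr=cv2.resize(p[150:330,200:400][:,:,::-1],None,fx=3,fy=3,interpolation=cv2.INTER_CUBIC)
mm=cv2.resize((q*np.where(m,1,.35)[...,None]).astype(np.uint8)[100:320,200:400][:,:,::-1],(200,220))
cr[:220,:200]=mm
cv2.imwrite("pics/n1c.png",cv2.convertScaleAbs(cr,alpha=1.5))
E
```

```text
stem ((577.256103515625, 23.726137161254883), 9.24002742767334, array([577.473   ,  24.287302], dtype=float32), 346)
nuttop ((577.788818359375, 24.26204490661621), 20.545408248901367, array([573.1988  ,  25.877243], dtype=float32), 788) flange ((563.11083984375, 26.998729705810547), 41.5177001953125, array([567.4338  ,  27.875643], dtype=float32), 873)
gauge ((672.1382446289062, -2.032335042953491), 24.080533981323242, array([670.5513   ,  -1.5456991], dtype=float32), 1464)
hist [(42, 41), (44, 2595), (46, 4057), (48, 225), (50, 738), (52, 96), (54, 19), (56, 25), (58, 26), (60, 27), (62, 20), (64, 29), (66, 23), (68, 25), (70, 31), (72, 25), (74, 31), (76, 69), (78, 632), (80, 87), (82, 17), (84, 13), (86, 17), (88, 19), (90, 17), (92, 18), (94, 16), (96, 20), (98, 21), (100, 14), (102, 26), (104, 59), (106, 35), (108, 260), (110, 74), (112, 0)]
y 66 [272.54545455 237.01515152] [600.0581448   -3.50285198  45.5       ]
g 57 [253.42105263 208.45614035] [565.03459004  -8.7691389   45.5       ]
red []
wr 3346 41.99264470919468
((552.4140014648438, 331.5599670410156), (201.55545043945312, 58.14512252807617), 9.612905502319336)
```

View pics/n1c.png

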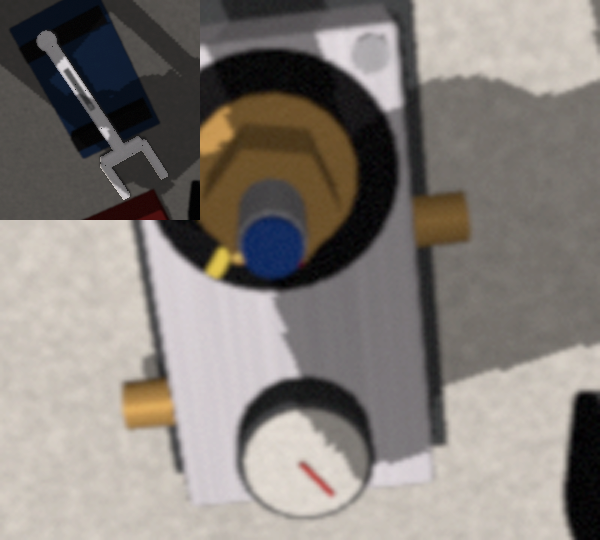

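The crop gives the axis at (577,24), yellow at -50° and green at -110°. The red line is hidden behind the stem, so I'll look from the far side.

```bash
cat >> h.py <<'E'
pi=np.pi
def look(t,yaw,z,name):
    R=Rn.from_euler("xyz",[pi,0,yaw]).as_matrix(); Hh=camera_info("wrist")["hand_eye"]
    p=np.array([0,0,z])+R@Hh[:3,3]; a=R@Hh[:3,2]; hit=p+a*(t[2]-p[2])/a[2]
    move_ptp([t[0]-hit[0],t[1]-hit[1],z],[pi,0,yaw]); return snap(name)
A=np.array([577.4,24.0])
E
python3 - <<'E'
from h import *
p,d,C=look(np.array([*A,70]),0.1,190,"n2")
P=cloud(d,C);Z=P[...,2];H=hsv(p)
c=proj(C,[*A,78]).astype(int);print(c,get_state()["clock"])
v,u=np.mgrid[:420,:560];near=np.hypot(u-c[0],v-c[1])<70
m=near&((H[...,0]<6)|(H[...,0]>172))&(H[...,1]>140)&(H[...,2]>40)
k,l,s,cc=cv2.connectedComponentsWithStats(m.astype(np.uint8))
for i in range(1,k):
    if s[i,4]>5:
        X=np.nanmedian(P[l==i],0); print("red",s[i],cc[i],X,np.degrees(np.arctan2(*(X[:2]-A)[::-1])))
for n,lo,hi in(("stem",106,112),("nut",76,80.5)):
    X=P[near&(Z>lo)&(Z<hi)][:,:2].astype(np.float32); print(n,cv2.minEnclosingCircle(X),len(X))
X=P[near&(Z>76)&(Z<80.5)]
h=cv2.approxPolyDP(cv2.convexHull(X[:,:2].astype(np.float32)),4,True)[:,0]
for q in h: print(q,np.hypot(*(q-A)),np.degrees(np.arctan2(*(q-A)[::-1])))
x0,y0=max(c[0]-100,0),max(c[1]-90,0)
cv2.imwrite("pics/n2c.png",cv2.convertScaleAbs(cv2.resize(p[y0:y0+200,x0:x0+200][:,:,::-1],None,fx=3,fy=3,interpolation=cv2.INTER_CUBIC),alpha=1.5)); print(x0,y0)
E
```

```text
[286 215] 5.0833
red [286 171   3   8  22] [287.  174.5] [602.51767153  26.04167299  50.49274269] 4.647032233329199
red [285 190   4  10  25] [286.56 194.56] [593.6042478   25.48550331  78.62514694] 5.237875541839067
stem ((578.2507934570312, 25.209508895874023), 8.799895286560059) 479
nut ((578.08642578125, 25.143985748291016), 20.589950561523438) 1035
[589.327       7.8931875] 20.04203996943503 -53.480208985035
[598.4677   26.30845] 21.193806890148416 6.25311985349187
[590.2463   39.87198] 20.419268811536906 51.01438815856251
[566.2274   41.86661] 21.072313989431766 122.01910412415472
[561.9003    33.714336] 18.292296586919228 147.92278866358274
[565.8713    10.560178] 17.70706858938432 -130.6230998254668
186 125
```

View pics/n2c.png

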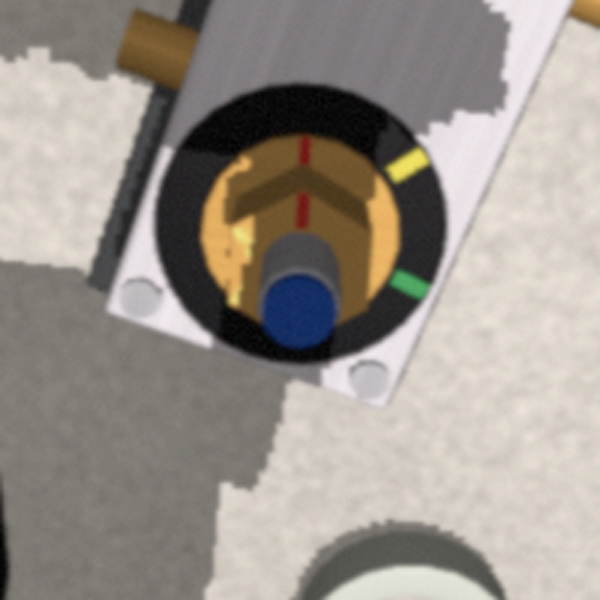

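The red line is at about +3°, so about 53° clockwise remain to yellow. I'll use the fingers as a loose spanner (never squeezing), checking force at each step.

```bash
cat >> h.py <<'E'
A=np.array([577.8,24.6])
def s(tag=""):
    t=get_state(); print(tag,f"t{t['clock']:.2f} w{t['grip_width']:.2f} ff{t['finger_force']:.1f} F{np.round(t['contact_force'],1)} Mz{t['moment'][2]:.2f} yaw{np.degrees(t['tcp_rot'][2]):.1f} pos{np.round(t['tcp_pos'],1)}"); return t
E
python3 - <<'E'
from h import *
yaw=np.radians(123)
move_ptp([*A,150],[pi,0,yaw]); move_gripper(52); s()
servo_line([*A,56],feed=120); s()
for w in (44,40,39,38,37.5):
    move_gripper(w); t=s(w)
    if t["finger_force"]>3 or np.hypot(*t["contact_force"][:2])>4: break
E
```

```text
t7.37 w52.30 ff0.0 F[-0.  -0.2  0.2] Mz-0.01 yaw123.0 pos[577.8  24.6 150. ]
 t8.30 w51.73 ff0.0 F[-0.1 -1.  -0.2] Mz0.00 yaw123.0 pos[578.2  24.5  56.7]
44 t8.55 w43.88 ff0.0 F[-0.2 -0.4  0.1] Mz-0.01 yaw123.0 pos[578.   24.6  56.5]
40 t8.77 w39.71 ff0.0 F[ 0.4 -0.6 -1.5] Mz-0.01 yaw123.0 pos[577.8  24.6  56.1]
39 t8.98 w38.89 ff0.0 F[ 0.2 -0.5 -0.2] Mz0.02 yaw123.0 pos[577.8  24.6  56. ]
38 t9.20 w37.80 ff0.0 F[-0.2  0.1  1.1] Mz-0.04 yaw123.0 pos[577.8  24.6  56. ]
37.5 t9.42 w37.35 ff0.0 F[-1.   0.1 -0.2] Mz-0.06 yaw123.0 pos[577.8  24.6  56. ]
```

```bash
python3 - <<'E'
from h import *
q0=np.array(get_state()["joint_positions"]); yaw0=get_state()["tcp_rot"][2]
a=0; mx=0
while a<66:
    a+= 5 if a<45 else 1.5
    q=q0.copy(); q[5]+=np.radians(a); goto_joints(q)
    t=s(a); 
    if abs(t["moment"][2])>0.35 or t["finger_force"]>14: break
E
```

```text
5 t9.67 w37.71 ff0.9 F[ 2.4  0.2 -1.2] Mz0.01 yaw118.1 pos[578.   24.6  56. ]
10 t9.92 w36.70 ff0.9 F[ 1.1 -0.  -0.6] Mz-0.03 yaw113.2 pos[577.9  24.5  56. ]
15 t10.17 w37.57 ff0.8 F[ 1.2 -0.9 -0.3] Mz0.04 yaw108.3 pos[577.9  24.5  56. ]
20 t10.42 w37.36 ff0.7 F[ 1.4 -0.6 -0.1] Mz0.02 yaw103.3 pos[577.8  24.5  56. ]
25 t10.67 w37.43 ff0.5 F[ 1.4 -0.4  0.1] Mz0.00 yaw98.3 pos[577.8  24.5  56. ]
30 t10.92 w37.84 ff0.3 F[ 0.8 -0.6  0.1] Mz0.04 yaw93.3 pos[577.7  24.6  55.9]
35 t11.17 w37.61 ff0.3 F[-0.2 -0.  -0. ] Mz-0.00 yaw88.3 pos[577.7  24.6  56. ]
40 t11.42 w37.76 ff0.4 F[-0.6  0.4 -0. ] Mz0.01 yaw83.3 pos[577.7  24.7  55.9]
45 t11.67 w37.51 ff0.8 F[-1.9  1.5  0.1] Mz-0.06 yaw78.3 pos[577.7  24.7  55.9]
46.5 t11.92 w37.34 ff2.7 F[-2.9 -1.1  0.6] Mz0.04 yaw76.7 pos[577.7  24.6  55.9]
48.0 t12.17 w37.65 ff2.6 F[-4.3 -0.   0.5] Mz0.01 yaw75.1 pos[577.6  24.6  55.9]
49.5 t12.42 w37.56 ff2.7 F[-4.5  0.3  2.1] Mz0.03 yaw73.6 pos[577.7  24.6  56. ]
51.0 t12.67 w36.95 ff2.8 F[-4.6  0.6  0.4] Mz0.04 yaw72.1 pos[577.7  24.6  55.9]
52.5 t12.92 w37.31 ff2.9 F[-5.6 -0.6  1.1] Mz0.03 yaw70.5 pos[577.7  24.6  56. ]
54.0 t13.17 w37.25 ff2.9 F[-5.4  0.3  1.6] Mz0.03 yaw69.0 pos[577.6  24.6  55.9]
55.5 t13.42 w37.59 ff2.9 F[-4.  -0.4  0.7] Mz0.10 yaw67.6 pos[577.7  24.6  56. ]
57.0 t13.67 w37.11 ff2.9 F[-5.7  1.3  1.2] Mz0.02 yaw66.0 pos[577.6  24.7  55.9]
58.5 t13.92 w37.38 ff2.8 F[-5.   0.3  0.5] Mz0.11 yaw64.5 pos[577.6  24.6  55.9]
60.0 t14.17 w37.49 ff3.5 F[-5.8  1.8  1.1] Mz0.06 yaw63.1 pos[577.6  24.6  55.9]
61.5 t14.42 w37.48 ff9.4 F[-6.8  0.9  1.5] Mz0.26 yaw61.6 pos[577.5  24.6  55.9]
63.0 t14.67 w37.33 ff15.7 F[-7.8 -0.7  2.4] Mz0.50 yaw60.1 pos[577.5  24.6  55.9]
```

The stop is reached (Mz 0.5, finger force under 16 N). I'll back off, open and check the line.

```bash
cat >> h.py <<'E'
def nutlook(name,yaw=0.1):
    p,d,C=look(np.array([*A,70]),yaw,190,name)
    P=cloud(d,C);Z=P[...,2];H=hsv(p);c=proj(C,[*A,78])
    v,u=np.mgrid[:420,:560];near=np.hypot(u-c[0],v-c[1])<75
    X=P[near&(Z>106)&(Z<112)][:,:2].astype(np.float32); ax=np.array(cv2.minEnclosingCircle(X)[0]); print("axis",ax)
    for n,lo,hi,zz in(("red",173,185,None),("yel",22,35,45.5),("grn",45,85,45.5)):
        h=((H[...,0].astype(int)+10)%180); lo2,hi2=(lo+10)%180,(hi+10)%180
        m=near&(h>=lo2)&(h<=hi2)&(H[...,1]>130)&(H[...,2]>40)
        k,l,st,cc=cv2.connectedComponentsWithStats(m.astype(np.uint8))
        for i in range(1,k):
            if st[i,4]>7:
                X=np.nanmedian(P[l==i],0) if n=="red" else ray(C,cc[i],zz); e=X[:2]-ax
                print(n,st[i,4],np.round(cc[i]),np.round(X,1),"r%.1f ang %.1f"%(np.hypot(*e),np.degrees(np.arctan2(e[1],e[0]))))
    s("end"); return p,d,C
E
python3 - <<'E'
from h import *
q=np.array(get_state()["joint_positions"]); q[5]-=np.radians(4); goto_joints(q); s()
move_gripper(52); s()
t=get_state(); servo_line([*t["tcp_pos"][:2],150],feed=150)
nutlook("n3")
E
```

```text
t14.92 w37.69 ff1.5 F[-3.7 -0.1  0.8] Mz0.09 yaw64.0 pos[577.6  24.6  56. ]
 t15.21 w51.84 ff0.0 F[0.3 0.2 0.2] Mz-0.01 yaw64.0 pos[577.8  24.5  56.1]
axis [578.07067871  24.80734253]
red 29 [313. 188.] [593.6   5.3  50.7] r24.9 ang -51.6
red 29 [305. 204.] [587.9  12.6  78.8] r15.6 ang -51.2
yel 94 [323. 180.] [599.8  -2.7  45.5] r35.0 ang -51.7
grn 54 [324. 219.] [565.1  -8.   45.5] r35.3 ang -111.5
end t17.03 w52.14 ff0.0 F[ 1.1  0.9 -0.5] Mz0.06 yaw5.8 pos[584.4  25.9 189.3]
```

Red is at -51.4° and yellow at -51.7°, so it's hand-tight. Next I'll grip the wrench.

```bash
python3 - <<'E'
from h import *
w=np.radians(9.61); W=np.array([552.41,331.56])-29*np.array([np.cos(w),np.sin(w)]); print(W)
yaw=w+pi
move_ptp([*W,90],[pi,0,yaw]); move_gripper(36)
servo_line([*W,18],feed=120); s()
move_gripper(10); s("grip")
servo_line([*W,24],feed=40); s("lift")
servo_line([*W,120],feed=150); s("up")
p,_=capture("side"); cv2.imwrite("pics/sd1.png",p[150:400,150:400,::-1])
E
```

```text
[523.81695945 326.71871584]
 t20.47 w35.97 ff0.0 F[ 0.9 -0.3  0.9] Mz0.01 yaw-170.4 pos[524.2 326.9  18.7]
grip t20.79 w12.61 ff59.4 F[-0.7  0.7  7.1] Mz0.03 yaw-170.4 pos[524.4 327.   19.1]
lift t21.09 w12.70 ff58.4 F[-0.9 -1.4 -2.8] Mz0.04 yaw-170.4 pos[523.9 326.8  24.3]
up t21.88 w12.83 ff58.4 F[-0.5 -0.  -3. ] Mz-0.09 yaw-170.4 pos[523.4 326.5 119. ]
```

View pics/sd1.png

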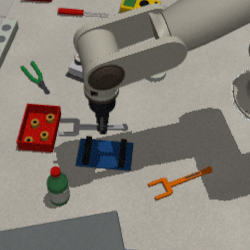

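The wrench is held level, around (95,128). Next: approach and slide on.

```bash
cat >> h.py <<'E'
def gp(phi,r): # phi deg: handle direction seen from nut
    f=np.radians(phi); return [A[0]+r*np.cos(f),A[1]+r*np.sin(f),50.],[pi,0,f]
def insert(phi,start=165,stop=110):
    P,o=gp(phi,start); move_ptp([P[0],P[1],120],o); servo_line(P,feed=120); s("pre")
    for r in np.arange(start-10,stop-.1,-5):
        servo_line(gp(phi,r)[0],feed=60); t=s(r)
        if np.hypot(*t["contact_force"][:2])>15: return False
    return True
E
sed -i 's/^A=np.array(\[577.8.*/A=np.array([577.9,24.7])/' h.py
python3 - <<'E'
from h import *
print(insert(128.5))
E
```

```text
pre t23.48 w12.81 ff58.4 F[-0.1 -0.4 -2. ] Mz-0.03 yaw128.5 pos[475.6 154.1  50.5]
155.0 t23.79 w12.77 ff58.4 F[ 0.1 -0.  -3.1] Mz-0.06 yaw128.5 pos[481.9 145.6  50.4]
150.0 t24.04 w12.87 ff58.4 F[ 0.4  0.2 -2.7] Mz-0.00 yaw128.5 pos[484.7 141.9  50. ]
145.0 t24.29 w12.75 ff58.4 F[ 0.2  0.1 -3.1] Mz0.01 yaw128.5 pos[487.8 138.   50. ]
140.0 t24.54 w12.99 ff58.4 F[ 0.7  0.1 -1.8] Mz-0.00 yaw128.5 pos[490.9 134.1  50. ]
135.0 t24.79 w12.92 ff58.4 F[ 0.2  0.6 -2.2] Mz-0.00 yaw128.5 pos[494.  130.2  50. ]
130.0 t25.04 w13.13 ff58.4 F[ 0.3 -0.6 -2. ] Mz0.02 yaw128.5 pos[497.1 126.2  50. ]
125.0 t25.29 w12.56 ff58.4 F[ 0.1 -0.4 -2.7] Mz0.03 yaw128.5 pos[500.3 122.3  50. ]
120.0 t25.54 w12.92 ff58.4 F[-0.4 -0.7 -2.2] Mz0.01 yaw128.5 pos[503.4 118.4  50. ]
115.0 t25.79 w12.71 ff58.4 F[ 0.1 -0.3 -2. ] Mz0.02 yaw128.5 pos[506.5 114.5  50. ]
110.0 t26.04 w12.38 ff58.4 F[-1.6  0.1 -3.3] Mz0.01 yaw128.5 pos[509.6 110.6  50. ]
True
```

```bash
python3 - <<'E'
from h import *
for a in list(range(4,61,4))+[62]:
    P,o=gp(128.5-a,110); servo_line(P,o,feed=50); t=s(a)
    if np.hypot(*t["contact_force"][:2])>40: break
E
```

```text
4 t26.34 w12.89 ff58.4 F[-0.5 -0.3 -2.1] Mz-0.00 yaw124.6 pos[515.5 115.4  49.9]
8 t26.64 w12.54 ff58.5 F[-0.6 -0.3 -2.8] Mz-0.09 yaw120.7 pos[521.8 119.3  49.9]
12 t26.94 w12.71 ff58.6 F[-2.6 -4.4 -1.8] Mz-0.01 yaw116.7 pos[528.3 122.8  49.8]
16 t27.24 w12.76 ff58.6 F[-3.7 -5.1 -2.4] Mz-0.03 yaw112.7 pos[535.3 126.1  49.8]
20 t27.54 w12.77 ff58.6 F[-3.1 -4.9 -2.1] Mz-0.03 yaw108.7 pos[542.5 128.8  49.8]
24 t27.84 w12.60 ff58.6 F[-4.4 -3.6 -3.2] Mz-0.07 yaw104.8 pos[549.8 131.   49.8]
28 t28.14 w12.66 ff58.6 F[-4.3 -2.7 -2.9] Mz-0.11 yaw100.8 pos[557.3 132.7  49.8]
32 t28.44 w13.07 ff58.6 F[-5.2 -2.2 -1.7] Mz-0.13 yaw96.8 pos[564.8 133.9  49.8]
36 t28.74 w12.93 ff58.6 F[-4.8 -2.1 -1.3] Mz-0.09 yaw92.8 pos[572.4 134.5  49.7]
40 t29.04 w12.55 ff58.7 F[-5.3 -2.  -2.4] Mz-0.16 yaw88.8 pos[580.1 134.6  49.7]
44 t29.34 w12.46 ff58.7 F[-6.  -1.9 -2.2] Mz-0.13 yaw84.8 pos[587.7 134.2  49.7]
48 t29.64 w13.09 ff58.6 F[-6.8 -1.8 -2.2] Mz-0.14 yaw80.8 pos[595.3 133.2  49.7]
52 t29.94 w12.57 ff58.7 F[-6.9 -1.8 -2.1] Mz-0.16 yaw76.8 pos[602.9 131.7  49.8]
56 t30.24 w12.78 ff58.7 F[-6.1 -1.1 -1.8] Mz-0.12 yaw72.8 pos[610.2 129.7  49.7]
60 t30.54 w12.40 ff58.7 F[-6.4  0.8 -1.9] Mz-0.21 yaw68.8 pos[617.4 127.1  49.7]
62 t30.79 w12.71 ff58.6 F[-7.6 -0.  -1.3] Mz-0.15 yaw66.8 pos[620.9 125.8  49.7]
```

```bash
cat >> h.py <<'E'
def retract(phi):
    servo_line(gp(phi,165)[0],feed=120); P,o=gp(phi,165); servo_line([P[0],P[1],190],feed=180); s("out")
def nutlook2(name,yaw=-0.3,off=62):
    global A; A0=A.copy(); lat=np.array([np.sin(yaw),-np.cos(yaw)])*off
    import h
    o=h.look; h.look=lambda t,y,z,n:o(t+np.array([*lat,0]),y,z,n)
    return h.nutlook(name,yaw)
E
python3 - <<'E'
from h import *
P,o=gp(128.5-58,110); servo_line(P,o,feed=50); s()
retract(70.5)
import h
h.nutlook2("n4")
E
```

```text
t31.09 w13.17 ff58.6 F[-2.9  0.7 -2.4] Mz-0.28 yaw70.7 pos[614.3 128.7  50.1]
out t32.62 w12.65 ff58.7 F[-0.8  0.7 -3. ] Mz0.01 yaw70.5 pos[632.6 180.  188.8]
axis [578.28045654  24.83081627]
red 22 [244. 201.] [5.73e+02 2.00e-01 5.05e+01] r25.2 ang -102.2
red 26 [228. 213.] [575.1   8.8  78.2] r16.4 ang -101.4
yel 68 [237. 168.] [600.1  -3.   45.5] r35.3 ang -51.9
yel 16 [187. 215.] [574.8  52.5  45.5] r27.9 ang 97.3
grn 68 [257. 205.] [565.   -8.2  45.5] r35.6 ang -111.8
end t33.80 w12.77 ff58.7 F[ 0.5 -0.1 -2.6] Mz-0.02 yaw-17.0 pos[566.6 -35.5 189.7]
```

View pics/n4.png

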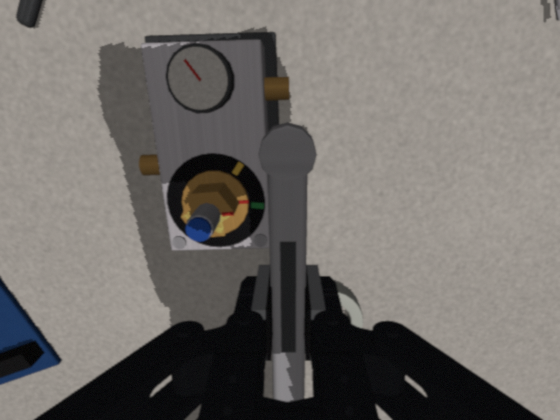

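Red is at -101.8° and green at -111.8°, so 10° remain. The lost motion was 12°, so the final command is 71.7.

```bash
python3 - <<'E'
from h import *
import h
if insert(78.3):
    for a in (54,58,62,66,69,71.7):
        P,o=gp(128.5-a,110); servo_line(P,o,feed=50); s(a)
    P,o=gp(128.5-67.5,110); servo_line(P,o,feed=50); s("back")
    retract(61)
    h.nutlook2("n5")
E
```

```text
pre t35.76 w12.85 ff58.7 F[ 0.3  1.1 -2.1] Mz-0.03 yaw78.3 pos[611.8 186.2  50.8]
155.0 t36.08 w13.01 ff58.7 F[ 1.   0.  -1.8] Mz-0.00 yaw78.3 pos[609.5 176.   50.6]
150.0 t36.33 w12.75 ff58.7 F[-0.8  0.5 -1.4] Mz-0.02 yaw78.3 pos[608.3 171.3  50.1]
145.0 t36.58 w12.77 ff58.7 F[-0.   0.2 -2.3] Mz-0.03 yaw78.3 pos[607.3 166.4  50. ]
140.0 t36.83 w12.60 ff58.7 F[ 0.5  0.4 -2.2] Mz0.05 yaw78.3 pos[606.3 161.5  50. ]
135.0 t37.08 w12.98 ff58.7 F[-0.5 -0.4 -2.5] Mz-0.07 yaw78.3 pos[605.3 156.6  50. ]
130.0 t37.33 w12.78 ff58.7 F[ 0.2  0.8 -2.3] Mz-0.03 yaw78.3 pos[604.2 151.7  50. ]
125.0 t37.58 w13.08 ff58.7 F[ 0.5 -0.7 -2.8] Mz-0.03 yaw78.3 pos[603.2 146.9  50. ]
120.0 t37.83 w12.58 ff58.7 F[ 0.4 -0.2 -2.9] Mz0.05 yaw78.3 pos[602.2 142.   50. ]
115.0 t38.08 w12.39 ff58.7 F[ 1.  -0.3 -2.4] Mz-0.04 yaw78.3 pos[601.2 137.   50. ]
110.0 t38.33 w13.04 ff58.7 F[-0.8 -0.1 -1.9] Mz-0.01 yaw78.3 pos[600.2 132.1  50. ]
54 t38.62 w12.80 ff58.8 F[-0.3 -0.1 -2.1] Mz-0.04 yaw74.6 pos[607.2 130.8  49.9]
58 t38.92 w12.53 ff58.8 F[-2.9  1.6 -1.6] Mz-0.21 yaw70.6 pos[614.3 128.5  49.8]
62 t39.23 w13.18 f
[... 164 characters left out ...]
8.8 F[-5.9  0.9 -2.7] Mz-0.12 yaw59.7 pos[632.9 119.7  49.7]
71.7 t40.04 w12.69 ff58.8 F[-6.   1.2 -2.3] Mz-0.15 yaw57.0 pos[637.3 117.   49.7]
back t40.35 w12.39 ff58.8 F[-2.6  0.8 -2.5] Mz-0.24 yaw61.1 pos[631.  121.2  50.1]
out t41.88 w12.72 ff58.8 F[-0.5  0.  -2.4] Mz-0.02 yaw61.0 pos[657.4 168.8 188.6]
axis [578.42315674  25.17282104]
red 29 [244. 206.] [568.8   2.   50.6] r25.1 ang -112.6
red 29 [228. 217.] [572.2   9.6  78.7] r16.7 ang -111.7
yel 66 [237. 169.] [600.   -2.6  45.5] r35.2 ang -52.1
yel 21 [186. 214.] [575.5  53.1  45.5] r28.1 ang 96.0
grn 70 [257. 205.] [564.9  -8.3  45.5] r36.1 ang -111.9
end t42.93 w13.06 ff58.9 F[-0.1 -0.3 -2.4] Mz0.04 yaw-17.0 pos[566.6 -35.3 189.6]
```

Red (-112.1°) sits on green (-111.9°). Now I'll return the wrench.

```bash
python3 - <<'E'
from h import *
w=np.radians(9.61); W=[523.85,326.75]
move_ptp([*W,150],[pi,0,w+pi]); servo_line([*W,28],feed=120); s()
z=28
while z>16.5:
    z-=1.5; servo_line([*W,z],feed=30); t=s(z)
    if t["contact_force"][2]>2: break
move_gripper(32); s("rel"); sleep(.3)
servo_line([*W,120],feed=150); s()
look(np.array([W[0]+30,W[1],40]),2.75,240,"w2")
q,e,D=load("w2");Q=cloud(e,D);z=Q[...,2];v,u=np.mgrid[:420,:560]
m=(abs(z-42)<4)&(hsv(q)[...,1]<70)&(u>225)&(u<380)&(v>115)&(v<310)
print(cv2.minAreaRect(Q[m][:,:2].astype(np.float32)),np.median(z[m])); s()
E
```

```text
t46.73 w12.50 ff58.8 F[-0.2 -0.9 -1.5] Mz-0.06 yaw-170.4 pos[524.3 326.9  28.8]
26.5 t46.98 w12.94 ff58.8 F[-0.2  0.8 -3. ] Mz-0.02 yaw-170.4 pos[523.9 326.8  26.8]
25.0 t47.23 w13.25 ff58.8 F[-0.   0.2 -1.7] Mz-0.01 yaw-170.4 pos[523.8 326.7  24.9]
23.5 t47.48 w12.52 ff58.8 F[-0.5  0.  -2.9] Mz0.04 yaw-170.4 pos[523.8 326.7  23.4]
22.0 t47.73 w12.69 ff58.8 F[-0.1 -0.7 -2.5] Mz0.01 yaw-170.4 pos[523.8 326.7  21.9]
20.5 t47.98 w12.93 ff58.8 F[ 0.5 -0.2 -2.4] Mz-0.00 yaw-170.4 pos[523.8 326.7  20.4]
19.0 t48.23 w12.63 ff59.1 F[-0.1  0.8  0.9] Mz-0.02 yaw-170.4 pos[524.  326.8  19.2]
17.5 t48.48 w12.38 ff61.8 F[-8.7 -4.2 20.8] Mz-0.01 yaw-170.4 pos[524.1 326.9  19. ]
rel t48.80 w31.93 ff0.0 F[ 0.   0.3 -0. ] Mz0.08 yaw-170.4 pos[523.8 326.7  17.3]
 t49.93 w31.87 ff0.0 F[ 0.1 -0.5 -0.6] Mz0.02 yaw-170.4 pos[523.5 326.5 119. ]
((552.118896484375, 330.56610107421875), (201.44949340820312, 58.047115325927734), 9.751362800598145) 41.929186746944595
 t50.62 w31.93 ff0.0 F[-0.9 -0.1  0.4] Mz-0.04 yaw157.6 pos[522.2 340.5 238.2]
```

View pics/w2.png

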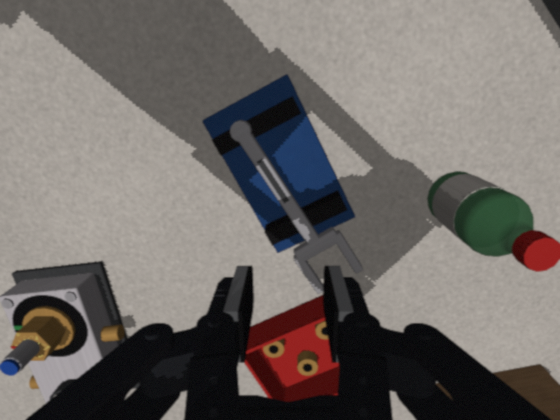

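The picture shows the wrench lying across both bars, from (240,130) to (330,260), within 1 mm of where it started. The gripper is clear.

```bash
python3 -c "
from cell import *
print(job_done())"
```

```text
the job is handed in; nothing more can be done
None
```

The job is handed in: the nut was turned hand-tight to the yellow mark (readings under 16 N on the pads), tightened with the wrench until the red line measured within about 0.5° of the green mark, and the wrench lies back across both bars of its rest, about 1 mm from where it started, at 50.6 s of the allowed 72 s.

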